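Set out turned furniture feet in order of height

TASK

Stand the four loose turned wooden feet upright on the layout board in order of height, each centred on its own white card: the shortest on the card next to the red stop, then taller and taller towards the bare wooden stop. Leave the glass jar where it stands.

Things in the scene. Friction and masses are not known exactly. Their poses are not given: they have to be found in the camera images.
- foot_50_mid (a point): Loose turned furniture foot, light wood, round, standing upright: the shortest and thinnest of four, 50 mm tall and 38 mm in diameter (straight sides; the lowest 14 mm tapers to 30 mm at the underside), with a small brass insert on top. This point is on its axis, half-way up (25 mm above its underside); z points up along the axis.
- foot_70_mid (a point): Loose turned furniture foot, light wood, round, standing upright: the second shortest of four, 70 mm tall and 44 mm in diameter (straight sides; the lowest 14 mm tapers to 35 mm at the underside), with a small brass insert on top. This point is on its axis, half-way up (35 mm above its underside); z points up along the axis.
- foot_90_mid (a point): Loose turned furniture foot, light wood, round, standing upright: the second tallest of four, 90 mm tall and 50 mm in diameter (straight sides; the lowest 14 mm tapers to 40 mm at the underside), with a small brass insert on top. This point is on its axis, half-way up (45 mm above its underside); z points up along the axis.
- foot_110_mid (a point): Loose turned furniture foot, light wood, round, standing upright: the tallest and thickest of four, 110 mm tall and 56 mm in diameter (straight sides; the lowest 14 mm tapers to 45 mm at the underside), with a small brass insert on top. This point is on its axis, half-way up (55 mm above its underside); z points up along the axis.
- card1: White paper card with a fine black cross, 66 mm square, under 1 mm thick, fixed on top of the plywood layout board (board 100 x 370 mm, 15 mm thick, fixed to the bench): an end one of four in one straight row 75 mm apart, card1 to card4 in sequence along the row (which of card1 and card4 is next to the red stop varies). Origin: the card's centre, on the board's top, which is 15 mm above the bench. y runs along the row.
- card2: White paper card with a fine black cross, 66 mm square, under 1 mm thick, fixed on top of the plywood layout board (board 100 x 370 mm, 15 mm thick, fixed to the bench): an inner one of four in one straight row 75 mm apart, card1 to card4 in sequence along the row (which of card1 and card4 is next to the red stop varies). Origin: the card's centre, on the board's top, which is 15 mm above the bench. y runs along the row.
- card3: White paper card with a fine black cross, 66 mm square, under 1 mm thick, fixed on top of the plywood layout board (board 100 x 370 mm, 15 mm thick, fixed to the bench): an inner one of four in one straight row 75 mm apart, card1 to card4 in sequence along the row (which of card1 and card4 is next to the red stop varies). Origin: the card's centre, on the board's top, which is 15 mm above the bench. y runs along the row.
- card4: White paper card with a fine black cross, 66 mm square, under 1 mm thick, fixed on top of the plywood layout board (board 100 x 370 mm, 15 mm thick, fixed to the bench): an end one of four in one straight row 75 mm apart, card1 to card4 in sequence along the row (which of card1 and card4 is next to the red stop varies). Origin: the card's centre, on the board's top, which is 15 mm above the bench. y runs along the row.
- red_stop: Fixed red-painted stop strip at one end of the layout board, 22 mm along the row, 100 mm across it, 25 mm high on top of the board; which end varies. At the other end is a like stop of dark bare wood. Origin: the centre of its underside, 59.5 mm along the row from the centre of the nearest card.
- jar_mid (a point): Bystander: loose amber glass jar of finish with a steel lid, 68 mm in diameter, 85 mm tall, standing on the bench beside the work; to be left where it is. This point is at its centre, half-way up.
There are look-alikes about, which are no part of the job. What is shaped like the part that bears foot_90_mid but black, blue or purple is not meant.

How it is judged (in metres and radians):
At the end, for the whole second after the job is handed in: The four feet stand upright (within 0.1 rad) on the board, released and at rest, in order of height from the shortest next to the red stop to the tallest next to the bare stop, each with its axis within 12 mm of the centre of its card; the jar is within 30 mm of where it was (((horizontal distance between red_stop and card1 below 0.1 m and horizontal distance between foot_50_mid and card1 below 0.012 m and height (world z) of foot_50_mid between 0.035 and 0.045 m and angle between each of foot_50_mid, foot_70_mid, foot_90_mid, foot_110_mid's own z axis and vertical below 0.1 rad and horizontal distance between foot_70_mid and card2 below 0.012 m and height (world z) of foot_70_mid between 0.045 and 0.055 m and horizontal distance between foot_90_mid and card3 below 0.012 m and height (world z) of foot_90_mid between 0.055 and 0.065 m and horizontal distance between foot_110_mid and card4 below 0.012 m and height (world z) of foot_110_mid between 0.065 and 0.075 m) or (horizontal distance between red_stop and card4 below 0.1 m and horizontal distance between foot_50_mid and card4 below 0.012 m and height (world z) of foot_50_mid between 0.035 and 0.045 m and angle between each of foot_50_mid, foot_70_mid, foot_90_mid, foot_110_mid's own z axis and vertical below 0.1 rad and horizontal distance between foot_70_mid and card3 below 0.012 m and height (world z) of foot_70_mid between 0.045 and 0.055 m and horizontal distance between foot_90_mid and card2 below 0.012 m and height (world z) of foot_90_mid between 0.055 and 0.065 m and horizontal distance between foot_110_mid and card1 below 0.012 m and height (world z) of foot_110_mid between 0.065 and 0.075 m)) and linear speed of each of foot_50, foot_70, foot_90, foot_110 below 0.02 m/s and angular speed of each of foot_50, foot_70, foot_90, foot_110 below 0.2 rad/s and distance of jar_mid from where it was at the start of the episode below 0.03 m); the robot touches nothing.
It fails at once if the glass jar is shifted by more than 30 mm or tipped (distance of jar_mid from where it was at the start of the episode above 0.03 m or angle between jar_mid's own z axis and vertical above 0.4 rad).
It also fails if it takes over 106 s, if anything falls off the work surface, if the arm or the gripper's body presses on something with over 40 N, if the wrist force passes 120 N, or if a joint passes its speed limit or range.

ROBOT

A 6-joint arm with a two-finger parallel gripper is mounted at the origin on the work surface. World frame = base frame: x ahead of the robot, y to its left, z up, the work surface at z = 0. Lengths are in mm, angles in rad, forces in N, time in s.
With the tool pointing down it reaches from about 300 to 775 mm from the base axis. Payload 14.6 kg.
Tool frame: the origin (TCP) lies on the centre line of the jaws, within the pads' length; the fingertips stand 8 mm ahead of it and the grasp point (between the pads) lies 11 mm behind it; z points along the fingers, y is the direction in which the jaws open and shut (so a half turn about z gives the same grasp; the last joint's range is limited). The gripper opens to 94 mm and grips with 3 to 60 N. Pads are 16 mm wide; open, the fingers measure 119 mm over their backs; the gripper's body (75 mm by 177 mm) begins 78 mm behind the grasp point.
Start: joints at [-1.392, 0.3, 1.521, -0, 1.321, -0.067], TCP at [133.826, -533.46, 213.446] pointing down, gripper open.
Joint ranges: [-3.03, 3.03], [-0.79, 2.21], [0.23, 2.52], [-1.04, 4.18], [0, 3.07], [-2.55, 2.55]. Speed limits (rad/s): [2.22, 2.22, 2.57, 3.14, 3.14, 3.14].

INTERFACE

Orientations are given as [roll, pitch, yaw] about the fixed x, y, z axes, in that order (R = Rz(yaw) Ry(pitch) Rx(roll)).
In Python, from cell import read_state, cams, manip gives the robot as it stands.
- The arm moves only by the shell command python3 -m handwheel 'ROWS' [OPENING] [FORCE]. ROWS is JSON, a list of rows, each a list of 4 numbers: the shift along the tool's x, y, z in m, then the turn about the tool's z in degrees. In form: [[dx, dy, dz, turn], ...]. A call has 1 to 5 rows; each row is the pose to reach, as a shift and turn from the pose measured when the call began, along the tool's axes at that moment; what a row does not reach only later rows make up. A row lasts 1/8 s, in which the tool goes at most 62.5 mm and 10.7 degrees, less where a joint would pass 70% of its speed; a pose out of reach is approached as far as the arm can. A call with a gripper value outside its range is refused whole. OPENING is the closure, from 0 (fully open) to 1 (shut), set as the call begins (- or left out, the last holds). The fingers move at their own pace and stop on an object; FORCE is the grip in N (left out, the last holds). Time passes only in rows, so rows that repeat a pose let the fingers close. It gives the time, the measured TCP pose, the force and the opening at its end, in the units of the state.
- read_state(): the state, without advancing time (a new reading comes with each control period).
- cams.camera(name): name is "scene" or "side" or "wrist"; returns the picture (384x512x3 uint8, red, green, blue); there is no depth.
- cams.get_calibration(name): a dict with "vertical_fov" (degrees; the focal length in pixels is half the picture's height over the tangent of half this angle, whatever the lens; pixels are square), "cx", "cy" (the principal point, pixels), "dist_coeffs" ([k1, k2, p1, p2, k3] as OpenCV has them; the pictures are not rectified), "R" (3x3) and "t" (3): a world point X has camera coordinates R X + t. Camera axes: x right, y down, z forward; pixel columns grow to the right and rows downward; lengths in mm; the calibration is good to about 2 mm. A picture is of the moment at which its call begins: read the wrist's pose just before it. get_calibration takes no time and is no camera call; for the wrist camera it gives the pose at the moment of the call.
- manip.sign_off(): hands the job in, once; it reports no verdict.
The state is a dict: "clock": time; "joints": joint angles; "qd": joint speeds; "effort": joint torques, N m; "eef_pos": TCP position; "eef_rot": TCP orientation; "wrist_force": force on the tool from outside, world axes, zero at the start; "moment": the same for the moment, N m; "finger_gap": finger opening in mm.
Only numpy, scipy, OpenCV 4.12 (cv2) and the standard library are available. Lean on these libraries where they do the work, as an engineer would, in place of code of your own. Each camera call takes 0.05 s, during which the arm holds its last target. There are 200 camera calls.

## Working session

There is one attempt and no reset: what is moved stays moved. The work goes in short steps, Python scripts to look and compute and a shell command to move; the robot and the scene stay as the last step left them, time stands still between calls to the robot, and variables do not carry over. Pictures are saved under pics/ and viewed, about 12 in all and at most 16, crops included, and the job is handed in when it is done.

```bash
mkdir -p pics; ls
python3 - <<'E'
from cell import read_state,cams,manip
import cv2
for n in ("scene","side","wrist"):
    c=cams.get_calibration(n); im=cams.camera(n)
    cv2.imwrite(f"pics/{n}0.png",im[...,::-1]); print(n,c)
print(read_state())
E
```

```text
pics
scene {'vertical_fov': 51.4017137253475, 'cx': 256.06555600334127, 'cy': 194.0639166202928, 'dist_coeffs': array([-0.07229128,  0.        ,  0.        ,  0.        ,  0.        ]), 'R': array([[-0.59432261,  0.8042192 , -0.00348087],
       [ 0.66535557,  0.4892611 , -0.56384886],
       [-0.45175503, -0.33742415, -0.82587066]]), 't': array([ 238.5689426 , -363.12067825, 1182.31485106])}
side {'vertical_fov': 52.91435917987757, 'cx': 263.0253352848225, 'cy': 199.16792147042977, 'dist_coeffs': array([-0.11714878,  0.        ,  0.        ,  0.        ,  0.        ]), 'R': array([[-0.77281096, -0.63460522,  0.00627975],
       [-0.40157119,  0.48131616, -0.77915039],
       [ 0.49143036, -0.60465773, -0.62680558]]), 't': array([463.73279829, 232.95112271, 827.60973538])}
wrist {'vertical_fov': 70.21112513599286, 'cx': 256.822262396841, 'cy': 191.02047221784454, 'dist_coeffs': array([-0.02836803,  0.        ,  0.        ,  0.        ,  0.        ]), 'R': array([[ 0.24392528, -0.96979266, -0.0016261 ],
       [-0.93480614, -0.23557102,  0.26578897],
       [-0.25814326, -0.06331256, -0.96402986]]), 't': array([-550.04029807,  -28.58470557,  392.3010469 ])}
{'clock': 0.15, 'joints': array([-1.39159178e+00,  3.00313802e-01,  1.52139637e+00, -4.72080159e-05,
        1.32066248e+00, -6.66347797e-02]), 'qd': array([ 3.51224438e-04, -2.76364800e-03, -1.31057543e-03, -7.27858296e-06,
       -1.20006568e-03,  1.25377182e-04]), 'effort': array([ 1.04350842e-03, -5.31959045e+01, -3.52823675e+01,  7.08577945e-02,
        2.36153224e-02, -4.35160507e-05]), 'eef_pos': array([ 133.79079649, -533.30658669,  213.05074905]), 'eef_rot': array([-3.14081134e+00, -6.30849182e-06,  2.45851030e-01]), 'wrist_force': array([ 0.69641055, -0.28791922, -0.37870112]), 'moment': array([-0.03038437, -0.02295815, -0.032285  ]), 'finger_gap': 94.16235490502987}
```

View pics/scene0.png

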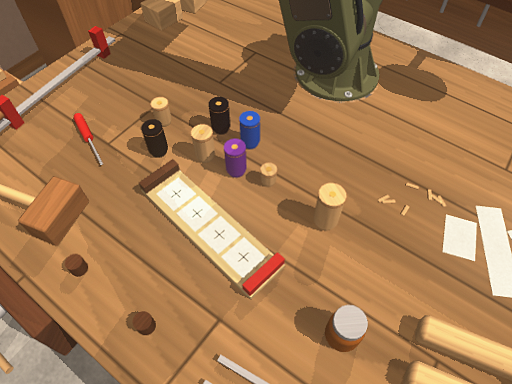

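View pics/side0.png

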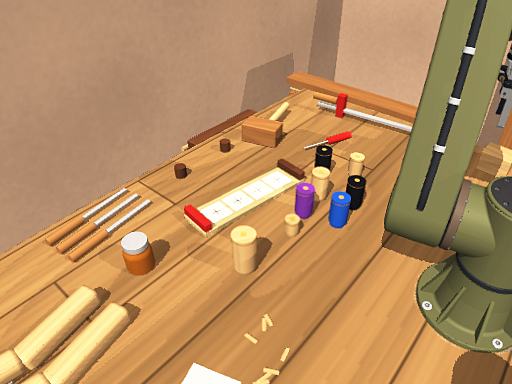

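The scene view shows light feet at (160,108), (202,140), (268,172) and (330,205). The look-alikes are black at (155,138) and (219,115), blue at (250,130) and purple at (235,157). The cards run from (176,193), beside the bare stop, to (243,257), beside the red stop. The jar is at (348,325). Next I measure by mask and ray, with one close crop to check.

```bash
cat > h.py <<'E'
import numpy as np, cv2
from cell import read_state,cams
def K(c):
    f=192/np.tan(np.radians(c["vertical_fov"]/2)); return np.array([[f,0,c["cx"]],[0,f,c["cy"]],[0,0,1.]])
def ray(c,p):
    u=cv2.undistortPoints(np.array([[p]],float),K(c),c["dist_coeffs"])[0,0]
    R=np.array(c["R"]);return -R.T@c["t"], R.T@np.array([u[0],u[1],1.])
def plane(c,p,z):
    o,d=ray(c,p); return o+d*(z-o[2])/d[2]
def tri(c1,p1,c2,p2):
    o1,d1=ray(c1,p1);o2,d2=ray(c2,p2)
    s=np.linalg.lstsq(np.c_[d1,-d2],o2-o1,rcond=None)[0]
    a,b=o1+s[0]*d1,o2+s[1]*d2; return (a+b)/2,np.linalg.norm(a-b)
def proj(c,X):
    return cv2.projectPoints(np.array([X],float),cv2.Rodrigues(np.array(c["R"]))[0],np.array(c["t"]),K(c),c["dist_coeffs"])[0][0,0]
def blobs(m,lo=60,hi=1e9):
    n,l,s,ce=cv2.connectedComponentsWithStats(m.astype(np.uint8))
    return [(ce[i].round(1),s[i]) for i in range(1,n) if lo<=s[i,4]<=hi]
E
python3 - <<'E'
from h import *
cs,cd=cams.get_calibration("scene"),cams.get_calibration("side")
im=cv2.imread("pics/scene0.png");sd=cv2.imread("pics/side0.png")
hs=cv2.cvtColor(im,cv2.COLOR_BGR2HSV)
m=(hs[...,1]<45)&(hs[...,2]>200); m[:, 330:]=0
for c,s in blobs(m,100): print("card",c,s,plane(cs,c,15).round(1))
m=((hs[...,0]<5)|(hs[...,0]>175))&(hs[...,1]>180)
for c,s in blobs(m,100): print("red",c,s,plane(cs,c,30).round(1))
S=[(160,103),(202,131),(268,167),(332,191)];D=[(357,157),(320,174),(291,218),(244,233)]
for a,b in zip(S,D): print(a,tri(cs,a,cd,b))
print("jar",tri(cs,(349,319),cd,(135,242)), "purple",tri(cs,(235,145),cd,(305,187)),"blue",tri(cs,(250,117),cd,(340,197)),"blk1",tri(cs,(219,102),cd,(356,181)),"blk2",tri(cs,(153,126),cd,(324,151)))
a=cv2.resize(im[90:230,130:360],None,fx=3.4,fy=3.4,interpolation=3)
cv2.imwrite("pics/crop1.png",a)
E
```

```text
card [49.3 84.7] [ 16  52  73  61 429] [ 550.  -643.7   15. ]
card [175.7 193.7] [157 178  39  33 658] [612.3 -74.9  15. ]
card [196.5 213.1] [177 196  40  35 710] [623.3  -1.3  15. ]
card [218.8 234.5] [198 216  42  38 772] [635.5  73.3  15. ]
card [242.8 257. ] [222 238  43  39 849] [646.9 147.2  15. ]
card [240.7 370.3] [218 355  50  29 325] [826.  279.7  15. ]
red [99.1 40.5] [ 88  26  22  32 354] [ 332.5 -668.1   30. ]
red [ 10.  111.9] [  0  95  24  34 398] [ 691.2 -622.5   30. ]
red [ 82.7 126.7] [ 74 113  19  29 261] [ 607.8 -407.9   30. ]
red [263.2 273.2] [243 253  42  42 610] [656.3 206.1  30. ]
(160, 103) (array([ 449.96323837, -270.15998365,   66.24371414]), np.float64(0.8934553670619697))
(202, 131) (array([ 475.2444699 , -100.57383714,   85.23779737]), np.float64(7.4671799339284926))
(268, 167) (array([448.75422991,  70.58307152,  52.53413507]), np.float64(5.118175537038938))
(332, 191) (array([460.58256015, 235.11233551, 112.87759093]), np.float64(2.0549050943038436))
jar (array([654.91082538, 390.71418974,  78.54264821]), np.float64(2.3902139167817538)) purple (array([466.87041186,  -9.95507049,  93.42961479]), np.float64(1.0900104135699065)) blue (array([375.65976207, -35.90280713,  91.66797475]), np.float64(2.9872135163567544)) blk1 (array([ 378.92365459, -128.70480604,   89.87673183]), np.float64(5.464708680597615)) blk2 (array([ 530.95281414, -207.38831174,   86.03034108]), np.float64(4.085432253870111))
```

View pics/crop1.png

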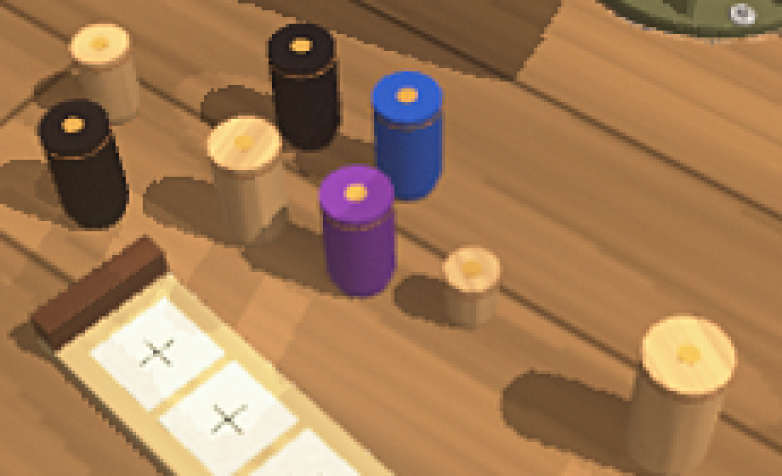

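View pics/wrist0.png

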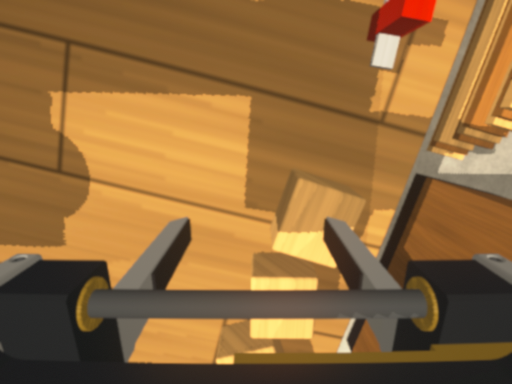

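The heights settle it: 70 is at (450,-270), 90 at (475,-100), 50 at (449,70) and 110 at (460,235). The red stop is at the +y end of the row. In the crop the four light feet have brass inserts at crop pixels (100,43), (243,142), (472,269) and (687,354), and the black, blue and purple ones are clearly decoys. The wrist view shows only bench and fingers. I'll work throughout at yaw 81.1°, with the jaws across the row, and go to foot_70 first.

```bash
python3 -m handwheel '[[0.05,-0.024,0,-10],[0.10,-0.048,0,-20],[0.15,-0.072,0,-30],[0.20,-0.096,0,-40],[0.25,-0.12,0,-50]]' 0.25 30
```

```text
clock: 0.78
eef_pos: [348.2, -354.7, 213.1]
eef_rot: [-3.141, -0.001, 1.124]
wrist_force: [0.5, -0.4, 0.2]
finger_gap: 70.3
```

```bash
cat > to.py <<'E'
# python3 to.py x y : remaining shift in tool axes, turn to yaw 81.1
import sys
from h import *
from scipy.spatial.transform import Rotation as Ro
s=read_state();p=s["eef_pos"];R=Ro.from_euler("xyz",s["eef_rot"]).as_matrix()
print("t",s["clock"],"pos",p.round(1),"rot",np.degrees(s["eef_rot"]).round(2),"gap",round(s["finger_gap"],1),"F",s["wrist_force"].round(1))
if len(sys.argv)>2:
    d=R.T@np.array([float(sys.argv[1])-p[0],float(sys.argv[2])-p[1],0]); print("tool shift",d.round(1),"turn",round(np.degrees(s["eef_rot"][2])-81.1,1))
E
python3 to.py 450 -270
```

```text
t 0.775 pos [ 348.2 -354.7  213.1] rot [-1.7997e+02 -4.0000e-02  6.4410e+01] gap 70.3 F [ 0.5 -0.4  0.2]
tool shift [1.204e+02 5.520e+01 1.000e-01] turn -16.7
```

```bash
python3 -m handwheel '[[0.04,0.018,0,-6],[0.08,0.036,0,-12],[0.12,0.055,0,-16.7],[0.12,0.055,0,-16.7]]'
python3 - <<'E'
from h import *
c=cams.get_calibration("wrist"); im=cams.camera("wrist"); cv2.imwrite("pics/w1.png",im[...,::-1])
for z in (0,70): print(proj(c,(450,-270,z)), proj(c,(475,-100,z+z//3)))
E
python3 to.py 450 -270
```

```text
clock: 1.27
eef_pos: [451.0, -268.5, 212.8]
eef_rot: [-3.141, -0.001, 1.42]
wrist_force: [-1.7, 0.5, -0.2]
finger_gap: 70.2
[256.42174569 172.66737053] [255.76220214  40.90893123]
[256.26486526 184.40501458] [255.27490895  14.94123989]
t 1.325 pos [ 450.1 -269.5  212.8] rot [-1.7995e+02 -6.0000e-02  8.1200e+01] gap 70.4 F [-0.7  0.7  0.4]
tool shift [-0.5 -0.  -0. ] turn 0.1
```

View pics/w1.png

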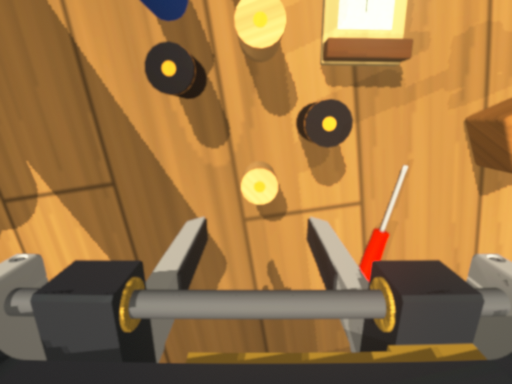

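The wrist view has foot 70's insert at (260,187), foot 90's at (260,20), and black decoys at (168,69) and (329,123). Next I measure the inserts by mask.

```bash
cat > ins.py <<'E'
# python3 ins.py [image.png] height px py : insert nearest to pixel, on plane of height
import sys
from h import *
def ins(im,c,h,p,r=14):
    hs=cv2.cvtColor(im,cv2.COLOR_RGB2HSV); m=(hs[...,0]>18)&(hs[...,0]<30)&(hs[...,1]>195)&(hs[...,2]>190)
    b=[q for q in blobs(m,12,400) if np.hypot(*(q[0]-p))<r]
    return [(q[0],q[1][4],plane(c,q[0],h).round(1)) for q in b]
E
python3 - <<'E'
from ins import *
im=cv2.imread("pics/w1.png")[...,::-1].copy(); c=cams.get_calibration("wrist")
print(ins(im,c,70,(260,187)),ins(im,c,90,(260,20)))
for p in((260,187),(260,20)): print(cv2.cvtColor(im,cv2.COLOR_RGB2HSV)[p[1],p[0]],plane(c,p,90).round(1))
cs=cams.get_calibration("scene")
for p,h in (((159.4,102.6),70),((201.5,131.8),90),((268.8,169.1),50),((332,194.1),110)): print(h,plane(cs,p,h).round(1))
E
```

```text
[(array([259.2, 186.4]), np.int32(48), array([ 452.1, -274. ,   70. ]))] [(array([261.4,  19.7]), np.int32(37), array([ 479.7, -105.1,   90. ]))]
[ 26 202 255] [ 453.5 -269.7   90. ]
[ 27 196 255] [ 478.4 -105.2   90. ]
70 [ 451.9 -269.6   70. ]
90 [ 478.3 -100.8   90. ]
50 [449.3  71.9  50. ]
110 [464.6 237.3 110. ]
```

```bash
python3 -m handwheel '[[-0.002,0.002,0.04,0],[-0.002,0.002,0.085,0],[-0.002,0.002,0.13,0],[-0.002,0.002,0.165,0],[-0.002,0.002,0.182,0]]' && python3 -m handwheel '[[0,0,0,0],[0,0,0,0],[0,0,0,0],[0,0,0,0]]' 1 30; python3 to.py 452 -272
```

```text
clock: 1.95
eef_pos: [450.4, -271.8, 29.2]
eef_rot: [-3.139, -0.002, 1.416]
wrist_force: [0.3, -0.5, 0.5]
finger_gap: 70.7
clock: 2.45
eef_pos: [451.0, -272.3, 30.4]
eef_rot: [-3.14, -0.001, 1.416]
wrist_force: [-1.2, 0.6, 7.3]
finger_gap: 43.2
t 2.45 pos [ 451.  -272.3   30.4] rot [-1.7993e+02 -5.0000e-02  8.1110e+01] gap 43.2 F [-1.2  0.6  7.3]
tool shift [ 0.4  1.  -0. ] turn 0.0
```

```bash
python3 -m handwheel '[[0,0,-0.03,0],[0,0,-0.08,0],[0,0,-0.13,0],[0,0,-0.13,0]]'; python3 to.py 635.5 73.3
```

```text
clock: 2.95
eef_pos: [452.4, -273.2, 164.4]
eef_rot: [3.137, 0.002, 1.416]
wrist_force: [0.2, 0.0, -0.5]
finger_gap: 43.3
t 2.95 pos [ 452.4 -273.2  164.4] rot [1.7971e+02 1.2000e-01 8.1120e+01] gap 43.3 F [ 0.2  0.  -0.5]
tool shift [ 3.707e+02  1.274e+02 -1.000e-01] turn 0.0
```

```bash
python3 -m handwheel '[[0.04,0.014,0,0],[0.09,0.031,0,0],[0.14,0.048,0,0],[0.19,0.065,0,0],[0.24,0.082,0,0]]' ; python3 to.py 635.5 73.3
```

```text
clock: 3.58
eef_pos: [570.6, -47.1, 163.3]
eef_rot: [3.138, 0.002, 1.416]
wrist_force: [0.4, 0.0, -1.5]
finger_gap: 43.4
t 3.575 pos [570.6 -47.1 163.3] rot [1.7978e+02 1.3000e-01 8.1120e+01] gap 43.4 F [ 0.4  0.  -1.5]
tool shift [ 1.289e+02  4.550e+01 -1.000e-01] turn 0.0
```

```bash
python3 -m handwheel '[[0.04,0.016,0,0],[0.085,0.031,0,0],[0.129,0.0455,0,0],[0.129,0.0455,0,0],[0.129,0.0455,0,0]]' ; python3 to.py 635.5 73.3
python3 - <<'E'
from h import *
c=cams.get_calibration("wrist"); im=cams.camera("wrist"); cv2.imwrite("pics/w2.png",im[...,::-1])
for z in [(646.9,147.2),(635.5,73.3),(623.3,-1.3)]: print(proj(c,(*z,15)))
hs=cv2.cvtColor(im,cv2.COLOR_RGB2HSV);m=(hs[...,1]<45)&(hs[...,2]>200)
for q,s in blobs(m,300): print(q,s,plane(c,q,15).round(1))
E
```

```text
clock: 4.2
eef_pos: [635.0, 73.0, 162.1]
eef_rot: [3.139, 0.003, 1.416]
wrist_force: [-0.7, -0.6, 0.1]
finger_gap: 43.4
t 4.2 pos [635.   73.  162.1] rot [1.7987e+02 1.5000e-01 8.1120e+01] gap 43.4 F [-0.7 -0.6  0.1]
tool shift [ 0.4  0.5 -0. ] turn 0.0
[256.88125291 116.96133295]
[256.9545248  181.38077308]
[256.4833963 239.0630331]
[257.2 117.8] [ 228   88   59   60 3321] [647.1 146.2  15. ]
[257.2 177.6] [ 230  156   55   52 2239] [636.5  77.8  15. ]
```

View pics/w2.png

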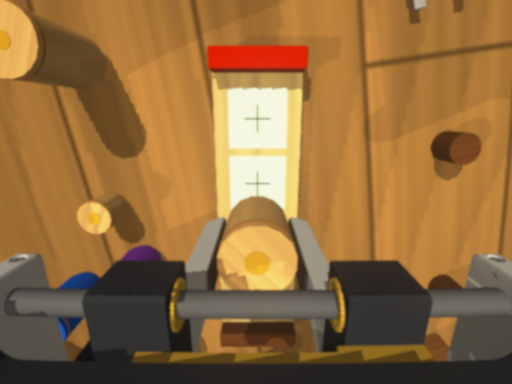

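Run:
```python
from ins import *
c=cams.get_calibration("wrist"); print(plane(c,(257.5,263),201.7))
im=cv2.imread("pics/w2.png")[...,::-1].copy()
print(ins(im,c,201.7,(257,263)),ins(im,c,50,(94,216)),plane(c,(94,217),50),ins(im,c,110,(3,41)),plane(c,(3,41),110))
```

```text
[635.26777161  71.97408539 201.7       ]
[] [(array([ 93.4, 218.2]), np.int32(83), array([449.1,  67.7,  50. ]))] [450.2064962  68.9865452  50.       ] [(array([ 3.8, 40. ]), np.int32(147), array([465.7, 234.7, 110. ]))] [464.85480068 234.12532872 110.        ]
```

The view shows the held foot's insert at (257,263), above card 2, with the crosses at (257,118) and (257,183). The foot is centred in the jaws within 2 mm, so I lower it.

```bash
python3 -m handwheel '[[0,0.0005,0.04,0],[0,0.0005,0.08,0],[0,0.0005,0.105,0],[0,0.0005,0.113,0],[0,0.0005,0.114,0]]' ; python3 -m handwheel '[[0,0,0,0]]'; python3 to.py 635.5 73.3
```

```text
clock: 4.88
eef_pos: [635.9, 71.5, 49.0]
eef_rot: [3.139, 0.003, 1.414]
wrist_force: [0.6, -0.1, -0.7]
finger_gap: 43.2
clock: 5.0
eef_pos: [636.4, 71.3, 50.3]
eef_rot: [3.137, 0.002, 1.414]
wrist_force: [-0.4, 0.1, -1.9]
finger_gap: 43.2
t 5.0 pos [636.4  71.3  50.3] rot [1.7972e+02 1.3000e-01 8.1020e+01] gap 43.2 F [-0.4  0.1 -1.9]
tool shift [ 1.9 -1.2 -0. ] turn -0.1
```

```bash
python3 -m handwheel '[[0.002,-0.001,0.002,0],[0.002,-0.001,0.004,0],[0.002,-0.001,0.004,0]]' ; python3 to.py 635.5 73.3
```

```text
clock: 5.38
eef_pos: [635.7, 73.5, 46.2]
eef_rot: [3.137, 0.002, 1.414]
wrist_force: [-0.0, 0.4, -0.1]
finger_gap: 43.2
t 5.375 pos [635.7  73.5  46.2] rot [1.7973e+02 1.2000e-01 8.1030e+01] gap 43.2 F [-0.   0.4 -0.1]
tool shift [-0.2 -0.2 -0. ] turn -0.1
```

Release, rise, then head for foot_90 at (479,-103).

```bash
python3 -m handwheel '[[0,0,0,0],[0,0,0,0],[0,0,0,0]]' 0.25; python3 -m handwheel '[[0,0,-0.03,0],[0,0,-0.08,0],[0,0,-0.13,0],[0,0,-0.15,0]]'; python3 to.py 479 -103
```

```text
clock: 5.75
eef_pos: [635.7, 73.5, 46.3]
eef_rot: [3.137, 0.002, 1.414]
wrist_force: [-0.5, 0.0, -0.9]
finger_gap: 68.6
clock: 6.25
eef_pos: [635.8, 74.0, 199.8]
eef_rot: [3.132, 0.001, 1.414]
wrist_force: [-0.2, 0.2, -0.4]
finger_gap: 70.7
t 6.25 pos [635.8  74.  199.8] rot [1.7948e+02 7.0000e-02 8.1020e+01] gap 70.7 F [-0.2  0.2 -0.4]
tool shift [-199.3 -127.3   -0.9] turn -0.1
```

```bash
python3 -m handwheel '[[-0.04,-0.025,0,0],[-0.085,-0.054,0,0],[-0.13,-0.083,0,0],[-0.175,-0.111,0,0],[-0.199,-0.127,0,0]]'; python3 -m handwheel '[[0,0,0,0]]'
python3 - <<'E'
from ins import *
c=cams.get_calibration("wrist"); im=cams.camera("wrist"); cv2.imwrite("pics/w3.png",im[...,::-1])
p=proj(c,(479,-103,90)); print(p,ins(im,c,90,p,25))
E
python3 to.py 479 -103
```

```text
clock: 6.88
eef_pos: [477.9, -104.2, 199.2]
eef_rot: [3.132, 0.001, 1.413]
wrist_force: [1.8, 0.1, -0.9]
finger_gap: 70.8
clock: 7.0
eef_pos: [477.3, -105.3, 199.7]
eef_rot: [3.131, 0.002, 1.411]
wrist_force: [-0.2, 0.8, -0.4]
finger_gap: 70.3
[257.02578643 187.79535473] [(array([257.2, 188.3]), np.int32(86), array([ 479.1, -103.6,   90. ]))]
t 7.05 pos [ 477.8 -104.7  199.7] rot [1.794e+02 8.000e-02 8.087e+01] gap 70.5 F [ 0.3 -0.1 -0.2]
tool shift [1.8 0.9 0. ] turn -0.2
```

View pics/w3.png

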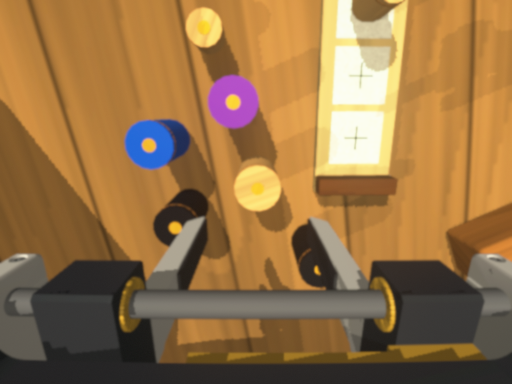

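The light foot 90 is centred at (258,188) with its insert there. The decoys are clear of the jaws: purple (233,102), blue (149,145), black (176,228) and (318,268). I descend.

```bash
python3 -m handwheel '[[0.002,0.001,0.04,0],[0.002,0.001,0.08,0],[0.002,0.001,0.12,0],[0.002,0.001,0.148,0],[0.002,0.001,0.155,0]]' && python3 -m handwheel '[[0,0,0,0],[0,0,0,0],[0,0,0,0],[0,0,0,0]]' 1 30; python3 -m handwheel '[[0,0,-0.03,0],[0,0,-0.08,0],[0,0,-0.13,0],[0,0,-0.13,0]]'; python3 to.py 623.5 -1.3
```

```text
clock: 7.68
eef_pos: [480.6, -102.4, 43.2]
eef_rot: [3.134, 0.001, 1.412]
wrist_force: [0.9, -0.3, 0.3]
finger_gap: 70.1
clock: 8.18
eef_pos: [481.1, -102.4, 44.2]
eef_rot: [3.132, 0.001, 1.412]
wrist_force: [-1.9, 1.2, 7.1]
finger_gap: 49.2
clock: 8.68
eef_pos: [481.3, -102.5, 178.1]
eef_rot: [3.125, 0.002, 1.412]
wrist_force: [0.1, 0.0, -1.5]
finger_gap: 49.4
t 8.675 pos [ 481.3 -102.5  178.1] rot [1.7905e+02 1.1000e-01 8.0910e+01] gap 49.4 F [ 0.1  0.  -1.5]
tool shift [122.4 124.4   1.8] turn -0.2
```

```bash
python3 -m handwheel '[[0.03,0.03,0,0],[0.065,0.066,0,0],[0.1,0.101,0,0],[0.122,0.124,0,0],[0.122,0.124,0,0]]'; python3 to.py 623.5 -1.3
```

```text
clock: 9.3
eef_pos: [623.4, -0.4, 178.0]
eef_rot: [3.127, 0.002, 1.414]
wrist_force: [-0.5, -0.6, -1.7]
finger_gap: 49.8
t 9.3 pos [ 6.234e+02 -4.000e-01  1.780e+02] rot [1.7916e+02 1.2000e-01 8.1010e+01] gap 49.8 F [-0.5 -0.6 -1.7]
tool shift [-0.8  0.2  0. ] turn -0.1
```

```bash
python3 -m handwheel '[[0,0,0.04,0],[0,0,0.08,0],[0,0,0.105,0],[0,0,0.113,0],[0,0,0.113,0]]'; python3 to.py 623.5 -1.3
```

```text
clock: 9.93
eef_pos: [624.8, -1.3, 65.3]
eef_rot: [3.127, 0.002, 1.414]
wrist_force: [0.1, 0.1, -0.4]
finger_gap: 49.7
t 9.925 pos [624.8  -1.3  65.3] rot [1.7917e+02 1.2000e-01 8.0990e+01] gap 49.7 F [ 0.1  0.1 -0.4]
tool shift [-0.2 -1.3 -0. ] turn -0.1
```

```bash
python3 -m handwheel '[[0,-0.001,0.003,0],[0,-0.001,0.005,0],[0,-0.001,0.005,0]]'; python3 -m handwheel '[[0,0,0,0],[0,0,0,0],[0,0,0,0]]' 0.25; python3 -m handwheel '[[0,0,-0.03,0],[0,0,-0.08,0],[0,0,-0.13,0],[0,0,-0.135,0]]'; python3 to.py 449.5 69
```

```text
clock: 10.3
eef_pos: [624.0, -1.1, 60.5]
eef_rot: [3.127, 0.002, 1.414]
wrist_force: [-0.2, -0.3, -0.4]
finger_gap: 49.1
clock: 10.68
eef_pos: [624.0, -1.1, 60.6]
eef_rot: [3.127, 0.002, 1.414]
wrist_force: [-1.1, -0.0, 0.3]
finger_gap: 70.1
clock: 11.18
eef_pos: [623.3, -0.6, 199.7]
eef_rot: [3.12, 0.001, 1.414]
wrist_force: [-0.1, 0.7, -0.9]
finger_gap: 70.4
t 11.175 pos [ 6.233e+02 -6.000e-01  1.997e+02] rot [1.7878e+02 8.0000e-02 8.0990e+01] gap 70.4 F [-0.1  0.7 -0.9]
tool shift [  41.5 -182.5   -4. ] turn -0.1
```

```bash
python3 -m handwheel '[[0.01,-0.04,-0.001,0],[0.02,-0.09,-0.002,0],[0.03,-0.135,-0.003,0],[0.0415,-0.1825,-0.004,0],[0.0415,-0.1825,-0.004,0]]'
python3 - <<'E'
from ins import *
c=cams.get_calibration("wrist"); im=cams.camera("wrist"); cv2.imwrite("pics/w4.png",im[...,::-1])
p=proj(c,(449.5,69,50)); print(p,ins(im,c,50,p,25))
p=proj(c,(465,236,110)); print(p,ins(im,c,110,p,35))
E
python3 to.py 449.5 69
```

```text
clock: 11.8
eef_pos: [447.5, 69.8, 199.3]
eef_rot: [3.121, 0.001, 1.415]
wrist_force: [0.4, -0.2, 0.1]
finger_gap: 70.6
[256.06923935 181.84506652] [(array([256.6, 182.2]), np.int32(67), array([450.1,  68.5,  50. ]))]
[244.77790961   5.75864756] [(array([244.6,   6.5]), np.int32(177), array([464.8, 235.5, 110. ]))]
t 11.85 pos [448.9  69.3 199.5] rot [1.7878e+02 8.0000e-02 8.1050e+01] gap 70.4 F [ 0.2 -0.3 -0.2]
tool shift [-0.2  0.6  0. ] turn -0.0
```

View pics/w4.png

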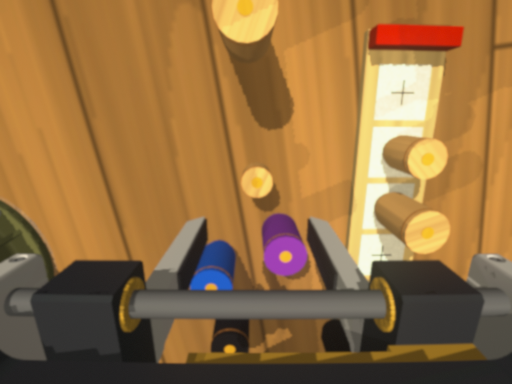

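The small foot 50 is at (257,182). Feet 70 and 90 stand on their cards at (428,159) and (427,232), and foot 110 is at (245,6). I descend on foot 50.

```bash
python3 -m handwheel '[[0,-0.001,0.04,0],[0,-0.002,0.085,0],[0,-0.003,0.13,0],[0,-0.003,0.17,0],[0,-0.003,0.179,0]]' && python3 -m handwheel '[[0,0,0,0],[0,0,0,0],[0,0,0,0],[0,0,0,0]]' 1 30; python3 -m handwheel '[[0,0,-0.03,0],[0,0,-0.08,0],[0,0,-0.13,0],[0,0,-0.13,0]]'; python3 to.py 647 147
```

```text
clock: 12.48
eef_pos: [449.0, 68.5, 18.1]
eef_rot: [3.125, 0.003, 1.414]
wrist_force: [-0.3, 0.3, 0.7]
finger_gap: 70.3
clock: 12.98
eef_pos: [449.5, 68.5, 18.8]
eef_rot: [3.123, 0.002, 1.414]
wrist_force: [0.1, -0.6, 3.9]
finger_gap: 37.5
clock: 13.48
eef_pos: [448.6, 69.4, 152.3]
eef_rot: [3.116, 0.001, 1.414]
wrist_force: [0.4, -0.6, -0.9]
finger_gap: 37.2
t 13.475 pos [448.6  69.4 152.3] rot [1.7856e+02 3.0000e-02 8.1030e+01] gap 37.2 F [ 0.4 -0.6 -0.9]
tool shift [107.6 183.8   4.6] turn -0.1
```

```bash
python3 -m handwheel '[[0.025,0.04,0.001,0],[0.05,0.085,0.002,0],[0.08,0.135,0.003,0],[0.107,0.184,0.0046,0],[0.107,0.184,0.0046,0]]'; python3 -m handwheel '[[0,0,0.04,0],[0,-0.001,0.08,0],[0,-0.002,0.103,0],[0,-0.003,0.11,0],[0,-0.003,0.111,0]]'; python3 to.py 647 147
```

```text
clock: 14.1
eef_pos: [648.4, 147.2, 148.6]
eef_rot: [3.12, 0.002, 1.415]
wrist_force: [-0.8, -0.1, -0.6]
finger_gap: 37.6
clock: 14.72
eef_pos: [647.6, 147.0, 37.9]
eef_rot: [3.12, 0.002, 1.415]
wrist_force: [0.4, -0.4, 0.2]
finger_gap: 37.3
t 14.725 pos [647.6 147.   37.9] rot [1.7874e+02 9.0000e-02 8.1070e+01] gap 37.3 F [ 0.4 -0.4  0.2]
tool shift [-0.1 -0.6 -0. ] turn -0.0
```

Lower 3 mm, release and rise. Foot 110 (56 mm) next, with the jaws opened wider.

```bash
python3 -m handwheel '[[0,-0.0005,0.002,0],[0,-0.0005,0.003,0],[0,-0.0005,0.003,0]]'; python3 -m handwheel '[[0,0,0,0],[0,0,0,0],[0,0,0,0]]' 0.15; python3 -m handwheel '[[0,0,-0.03,0],[0,0,-0.08,0],[0,0,-0.13,0],[0,0,-0.17,0]]'; python3 to.py 465 236
```

```text
clock: 15.1
eef_pos: [647.3, 147.1, 35.2]
eef_rot: [3.119, 0.002, 1.415]
wrist_force: [0.1, 0.1, 0.1]
finger_gap: 37.0
clock: 15.48
eef_pos: [647.3, 147.1, 35.3]
eef_rot: [3.119, 0.001, 1.415]
wrist_force: [0.2, 0.6, -0.0]
finger_gap: 63.9
clock: 15.98
eef_pos: [643.6, 148.0, 207.6]
eef_rot: [3.118, 0.001, 1.415]
wrist_force: [-0.5, 0.1, 1.0]
finger_gap: 79.6
t 15.975 pos [643.6 148.  207.6] rot [1.7863e+02 6.0000e-02 8.1070e+01] gap 79.6 F [-0.5  0.1  1. ]
tool shift [  59.3 -190.    -4.6] turn -0.0
```

```bash
python3 -m handwheel '[[0.013,-0.04,-0.001,0],[0.027,-0.09,-0.002,0],[0.045,-0.14,-0.003,0],[0.059,-0.19,-0.0046,0],[0.059,-0.19,-0.0046,0]]'
python3 - <<'E'
from ins import *
c=cams.get_calibration("wrist"); im=cams.camera("wrist"); cv2.imwrite("pics/w5.png",im[...,::-1])
p=proj(c,(465,235.5,110)); print(p,ins(im,c,110,p,25))
E
python3 to.py 465 235.5
```

```text
clock: 16.6
eef_pos: [463.0, 237.0, 208.3]
eef_rot: [3.117, 0.0, 1.418]
wrist_force: [0.8, -0.5, 0.6]
finger_gap: 79.9
[256.57978367 194.14564297] [(array([256.5, 194.5]), np.int32(88), array([464.9, 235.1, 110. ]))]
t 16.65 pos [464.5 236.3 208.3] rot [1.7857e+02 2.0000e-02 8.1170e+01] gap 79.6 F [0.4 0.8 0. ]
tool shift [-0.7  0.6  0. ] turn 0.1
```

View pics/w5.png

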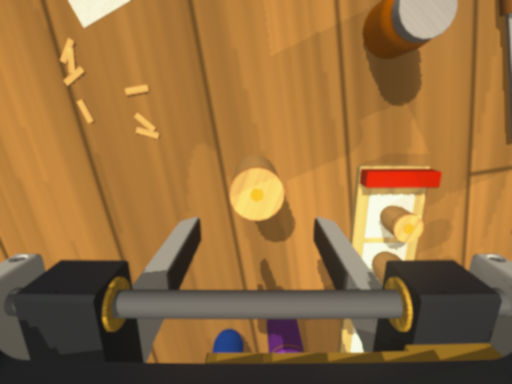

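Foot 110 is centred between the jaws at (257,194), the jar (425,20) is well away, and foot 50 stands at (408,228). I descend, grip and lift.

```bash
python3 -m handwheel '[[-0.001,-0.001,0.04,0],[-0.001,-0.002,0.08,0],[-0.001,-0.003,0.12,0],[-0.001,-0.003,0.147,0],[-0.001,-0.003,0.153,0]]' && python3 -m handwheel '[[0,0,0,0],[0,0,0,0],[0,0,0,0],[0,0,0,0]]' 1 35; python3 -m handwheel '[[0,0,-0.03,0],[0,0,-0.08,0],[0,0,-0.13,0],[0,0,-0.13,0]]'; python3 to.py 612.3 -74.9
```

```text
clock: 17.27
eef_pos: [465.3, 234.3, 53.6]
eef_rot: [3.119, 0.002, 1.416]
wrist_force: [0.4, -0.8, 0.8]
finger_gap: 80.2
clock: 17.77
eef_pos: [465.5, 234.6, 54.7]
eef_rot: [3.118, 0.001, 1.416]
wrist_force: [-3.2, 0.1, 6.3]
finger_gap: 55.8
clock: 18.27
eef_pos: [463.8, 235.8, 188.7]
eef_rot: [3.112, -0.003, 1.416]
wrist_force: [0.5, -0.2, -2.6]
finger_gap: 55.5
t 18.275 pos [463.8 235.8 188.7] rot [ 1.7831e+02 -1.6000e-01  8.1130e+01] gap 55.5 F [ 0.5 -0.2 -2.6]
tool shift [-284.1  194.6    5. ] turn 0.0
```

```bash
python3 -m handwheel '[[-0.035,0.024,0.001,0],[-0.08,0.055,0.0015,0],[-0.125,0.086,0.002,0],[-0.17,0.116,0.003,0],[-0.215,0.147,0.004,0]]'; python3 to.py 612.3 -74.9
```

```text
clock: 18.9
eef_pos: [576.1, -1.0, 187.2]
eef_rot: [3.114, -0.003, 1.416]
wrist_force: [0.2, -0.2, -1.0]
finger_gap: 55.4
t 18.9 pos [576.1  -1.  187.2] rot [ 1.7839e+02 -1.5000e-01  8.1130e+01] gap 55.4 F [ 0.2 -0.2 -1. ]
tool shift [-67.5  47.2   1.2] turn 0.0
```

```bash
python3 -m handwheel '[[-0.03,0.02,0.0005,0],[-0.055,0.038,0.001,0],[-0.0675,0.047,0.001,0],[-0.0675,0.047,0.001,0]]'; python3 -m handwheel '[[0,0,0.04,0],[0,-0.002,0.08,0],[0,-0.003,0.104,0],[0,-0.003,0.111,0],[0,-0.003,0.111,0]]'; python3 to.py 612.3 -74.9
```

```text
clock: 19.4
eef_pos: [611.9, -75.0, 186.5]
eef_rot: [3.115, -0.003, 1.415]
wrist_force: [-0.0, 1.0, -2.1]
finger_gap: 55.4
clock: 20.02
eef_pos: [612.0, -74.1, 76.0]
eef_rot: [3.114, -0.003, 1.416]
wrist_force: [-0.1, -0.5, -1.1]
finger_gap: 55.3
t 20.025 pos [612.  -74.1  76. ] rot [ 1.7844e+02 -1.6000e-01  8.1130e+01] gap 55.3 F [-0.1 -0.5 -1.1]
tool shift [-0.8  0.4  0. ] turn 0.0
```

Lower 5 mm, release, rise and retreat towards the base for a clear view.

```bash
python3 -m handwheel '[[-0.0005,0,0.003,0],[-0.0005,0,0.005,0],[-0.0005,0,0.005,0]]'; python3 -m handwheel '[[0,0,0,0],[0,0,0,0],[0,0,0,0]]' 0.1; python3 -m handwheel '[[0,0,-0.03,0],[0,0,-0.08,0],[0,0,-0.13,0],[0,0,-0.17,0]]'; python3 -m handwheel '[[-0.04,-0.02,0,0],[-0.08,-0.04,0,0],[-0.12,-0.06,0,0],[-0.15,-0.08,0,0],[-0.15,-0.08,0,0]]'
python3 - <<'E'
from ins import *
for n in ("scene","wrist"):
    c=cams.get_calibration(n); im=cams.camera(n); cv2.imwrite(f"pics/f_{n}.png",im[...,::-1])
    for q,h in (((647,147),65),((635.5,73.3),85),((623.5,-1.3),105),((612.3,-74.9),125)):
        p=proj(c,(*q,h)); print(n,h,q,p.round(1),ins(im,c,h,p,16))
im=cv2.imread("pics/f_scene.png"); cv2.imwrite("pics/f_s.png",cv2.resize(im[110:360,120:400],None,fx=2.4,fy=2.4))
E
python3 to.py
```

```text
clock: 20.4
eef_pos: [612.1, -74.6, 71.2]
eef_rot: [3.114, -0.003, 1.416]
wrist_force: [0.2, 0.9, -1.3]
finger_gap: 55.4
clock: 20.78
eef_pos: [612.2, -74.7, 71.4]
eef_rot: [3.114, -0.003, 1.416]
wrist_force: [-0.5, 0.3, -0.4]
finger_gap: 81.8
clock: 21.28
eef_pos: [607.5, -74.4, 243.7]
eef_rot: [3.112, -0.003, 1.416]
wrist_force: [-0.4, 0.5, -0.4]
finger_gap: 84.6
clock: 21.9
eef_pos: [504.3, -211.7, 241.2]
eef_rot: [3.112, -0.002, 1.413]
wrist_force: [0.2, -0.5, -0.4]
finger_gap: 84.4
scene 65 (647, 147) [241.9 246. ] []
scene 85 (635.5, 73.3) [216.  217.8] []
scene 105 (623.5, -1.3) [190.8 190.1] []
scene 125 (612.3, -74.9) [166.8 163.9] []
wrist 65 (647, 147) [ 334.9 -183.9] []
wrist 85 (635.5, 73.3) [ 337.3 -114.7] []
wrist 105 (623.5, -1.3) [338.9 -39.6] []
wrist 125 (612.3, -74.9) [340.9  37.5] [(array([342.7,  35.6]), np.int32(100), array([614.2, -73.5, 125. ]))]
t 22.0 pos [ 505.6 -210.1  241.1] rot [ 1.7829e+02 -1.6000e-01  8.1100e+01] gap 84.3 F [0.7 0.5 0. ]
```

View pics/f_s.png

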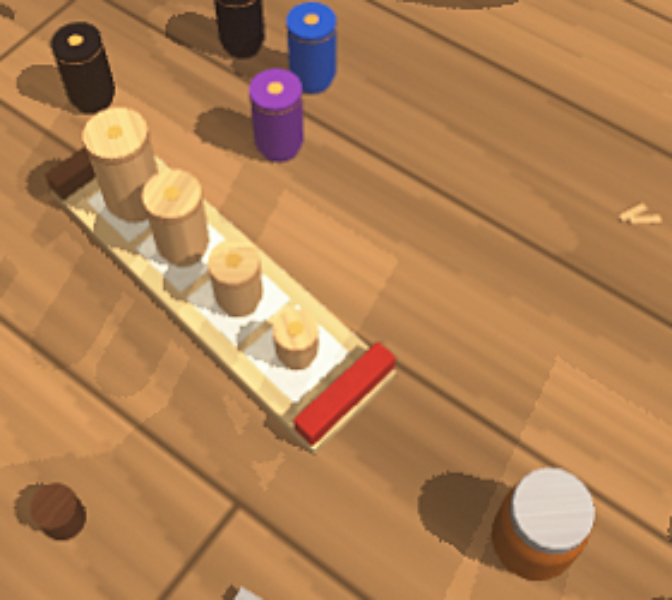

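View pics/f_wrist.png

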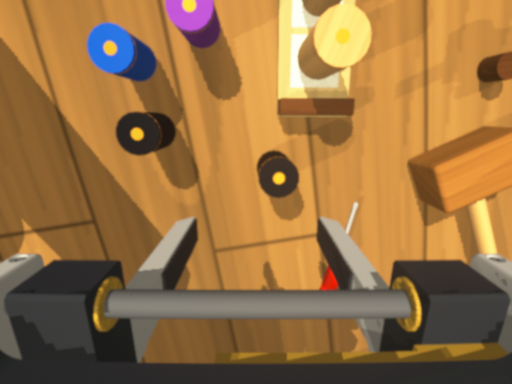

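The final scene crop shows the four feet upright on their cards, in order from red to bare stop. The inserts fall at full-image pixels (242.5,246.7), (217.5,218.8), (191.7,190.8) and (167.9,165.0), within 2 px (about 4 mm) of the expected centres. The wrist view puts foot 110's insert at (343,36), about 2.4 mm from its card's centre. The jar stands where it did and the gripper is clear.

```bash
python3 -c "
from cell import manip; print(manip.sign_off())"
```

```text
the job is handed in; nothing more can be done
None
```

The four feet now stand upright on the board in order: 50 by the red stop, then 70, 90, and 110 by the bare stop. I handed the job in at about 22 s on the robot's clock.

**Position:** In the last scene picture each brass insert was within 2 px (about 4 mm) of its card's centre. The wrist view put foot 110 at 2.4 mm. The allowed error is 12 mm.

**Jar and forces:** The jar looked unmoved in the last scene picture, though I did not measure it again. The reported wrist force peaked at about 7 N. The gripper was clear of everything.

**Checks that failed or disagreed:**
- The automatic insert mask found nothing in the final scene picture, so those four positions were read by eye from the crop.
- At the start, scene and wrist measurements of foot 70 and foot 90 differed by about 4 mm. I aimed in between.
- The tool had drifted about 1.7° from vertical by the end. The feet still looked upright, but I did not measure their tilt.

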